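# Empty the sample tray and hold it square in the corner jig

## Robot

A 6-joint arm with a two-finger parallel gripper is mounted at the origin on a cart in front of the work surface, level with it; the furniture and walls round the work are solid. World frame = base frame: x ahead of the robot, y to its left, z up, the work surface at z = 0. Lengths are in m, angles in rad, forces in N, time in s.
With the tool pointing down it reaches from about 0.35 to 0.975 m from the base axis. Payload 4.9 kg.
Tool frame: the origin (TCP) lies on the centre line of the jaws, within the pads' length; the fingertips stand manip.tip_reach ahead of it and the grasp point (between the pads) is the TCP (manip.tip_reach is the distance from the TCP to the fingertips, in m); z points along the fingers, y is the line along which they close (so a half turn about z gives the same grasp; the last joint's range is limited). The gripper opens to 85 mm and grips with 20 to 120 N. Pads are 22 mm wide; open, the fingers measure 114 mm over their backs; the gripper's body (76 mm by 85 mm) begins 54 mm behind the grasp point. The pads swing forward as they close: fully open they stand 13 mm farther back than shut.
Start: joints at [-1.374, 0.053, 1.613, -0, 1.476, -0.119], TCP at [0.194, -0.594, 0.25] pointing down, gripper open.
Joint ranges: [-3.01, 3.01], [-1.01, 2.22], [0.06, 2.58], [-1.02, 4.17], [0.09, 2.62], [-3.14, 3.14]. Speed limits (rad/s): [2.57, 2.57, 3.14, 3.14, 3.14, 3.14].

## Interface

Orientations are given as a unit quaternion [w, x, y, z].
In Python, from plant import manip gives the robot as it stands. The module is installed in compiled form; this text tells all that it offers.
- The arm moves only by the tool move_arm, never from a script. Its argument "rows" is a list of rows, each a list of 7 numbers: the shift along the tool's x, y, z in cm, then the turn, a rotation vector about the tool's x, y, z in degrees, then the opening, from -1 (shut) to 1 (fully open). In form: [[tx, ty, tz, ax, ay, az, jaw], ...]. A call has 1 to 20 rows; each row shifts and turns the commanded pose from where the row before left it, along the tool's axes as they then stand; what a row does not reach is not made up. A row lasts 1/12 s, in which the tool goes at most 41.7 mm and 7.16 degrees, less where a joint would pass 70% of its speed; a pose out of reach is approached as far as the arm can. A call is refused whole if a number of a shift passes 4.17 or a number of a turn 7.16, either way. A call with a gripper value outside its range is refused whole. The fingers move at their own pace and stop on an object; the grip force is fixed at half the most. Time passes only in rows, so rows that do not move let the fingers close. It gives the time, the measured TCP pose, the force, the opening and the grip force at its end, in the units of the state.
- manip.state(): the state, without advancing time (a new reading comes with each control period).
- manip.grab_frame(name): name is "scene" or "top" or "wrist"; returns a dict with "img" (384x512x3 uint8, blue, green, red), "mtx" (3x3 intrinsics, pixels), "R" (3x3) and "t" (3): a world point X has camera coordinates R X + t. Camera axes: x right, y down, z forward; pixel columns grow to the right and rows downward; lengths in m; the calibration is good to about 2 mm. A picture is of the moment at which its call begins. There is no depth.
- manip.job_done(): hands the job in; it is judged then, once.
The state is a dict: "time": time; "joint_pos": joint angles; "joint_vel": joint speeds; "joint_efforts": joint torques, N m; "tool_pos": TCP position; "tool_rot": TCP orientation; "contact_force": force on the tool from outside, world axes, zero at the start; "ft_torque": the same for the moment, N m; "gripper_width": opening from 0.0 (shut) to 1.0 (fully open); "grasp_force": force on a finger pad.
Only numpy, scipy, OpenCV 4.12 (cv2) and the standard library are available. Lean on these libraries where they do the work, as an engineer would, in place of code of your own. Each camera call takes 0.05 s, during which the arm holds its last target. There are 200 camera calls.

## Task

Take the small metal sample tray by its upright grip and tip it over the round steel dish so that all three rubber stoppers slide off its open end and stay in the dish. Then lay the empty tray flat on the plate of the corner jig, open end towards the end stop, and press it into the corner until its open end touches the end stop and its side touches the side stop, square to both. Finish while still gripping the tray and pressing it lightly against both stops: do not let go; leave the three bottles and jars along the back alone.

Things in the scene. Friction and masses are not known exactly. Their poses are not given: they have to be found in the camera images.
- tray: Loose aluminium tray, 0.2 kg: floor 120 x 90 mm (x, y), 4 thick; 3 mm walls, top 20 mm up, on both long sides and the back (-x); +x end open. Behind the back wall an upright black grip fin: 12 mm thick (y), x -108 to -58, z 3 to 55 mm. Origin: centre of the underside; x to the open end, z up. Starts at the robot's left, open end towards the robot's right (-y).
- tray_grip (a point): Middle of the grip fin, in the tray frame (-83, 0, 34) mm; pinch the fin across its 12 mm (tray y), fingers pointing down.
- tray_lip (a point): Middle of the tray's open (pouring) edge, on the floor's top, tray frame (60, 0, 4) mm. The floor is smooth: stoppers start to slide off at 15 to 23 degrees of tilt.
- tray_corner (a point): The tray's corner that goes into the jig's corner: underside, open end, +y side; tray frame (60, 45, 0) mm. Pressing hard on one stop makes friction that resists sliding to the other: check that both push back.
- jig: Fixed corner jig at the robot's right: aluminium plate 152 x 127 x 6 mm (x -137 to 15, y -112 to 15) with two steel stop bars. Origin: under their inner corner, on the worktop; x points at the end stop (roughly -y, to the robot's right), y at the side stop (roughly +x, away from the robot). Tray home: axes parallel to the jig's, tray origin at (-60, -45, 6) mm, fin out over the -x edge.
- jig_corner (a point): Inner corner where the planes of the two stop faces meet, on top of the base plate; jig frame (0, 0, 6) mm, same axes. The bars stop short of it, leaving a relief gap. Plate and stop faces are waxed and slippery (friction about 0.15).
- end_stop: End stop: fixed steel bar on the jig, face in the jig plane x = 0, from y = -95 to -11 mm, 14 mm thick, top 30 mm above the worktop. Its body frame is the jig's.
- side_stop: Side stop: fixed steel bar on the jig, face in the jig plane y = 0, from x = -117 to -11 mm, 14 mm thick, top 30 mm above the worktop. Its body frame is the jig's.
- dish: Round steel dish, loose, 0.4 kg, 197 mm across the rim, 33 mm high, flat inside floor about 160 mm across and 3 mm up. Origin: centre of its underside. Stands between tray and jig.
- stopper_a: Larger grey rubber stopper, 34 mm across, 24 mm high, about 25 g, standing loose on the tray. Origin: centre of its underside.
- stopper_b: The second larger grey rubber stopper, same as stopper_a.
- stopper_c: Smaller red rubber stopper, 27 mm across, 24 mm high, about 25 g, standing loose on the tray. Origin: centre of its underside.
- buffer7: Bystander at the back: white bottle with a yellow cap, 48 mm across, 94 mm high, origin at the centre of its underside.
- buffer4: Bystander at the back: white bottle with a red cap, 48 mm across, 94 mm high, origin at the centre of its underside.
- salt_jar: Bystander at the back: glass jar with a red lid, 60 mm across, 76 mm high, origin at the centre of its underside.
Things that resemble listed ones, but are neither listed nor needed, are in the scene too. What is shaped like the jig but brown is not meant.

How it is judged:
On the way, in this order (a step that is already met when the one before it is completed fails the run):
1. the tray, held in the fingers, is tipped with its open edge over the dish (contact force between the fingers and tray above 1.5 N and angle between tray's own z axis and vertical above 0.15 rad and horizontal distance between tray_lip and dish below 0.12 m and height (world z) of tray_lip above 0.02 m).
2. all three stoppers lie in the dish while the fingers still hold the tray (horizontal distance between each of stopper_a, stopper_b, stopper_c and dish below 0.09 m and z of each of stopper_a, stopper_b, stopper_c in the frame of dish below 0.045 m and contact force between the fingers and tray above 1.5 N), for 0.2 s.
At the end, for the whole second after the job is handed in: Stoppers in the dish (within 90 mm of its centre, under 45 mm up). For 1 s the fingers grip the tray (over 1.5 N), flat on the plate (3 mm, 0.04 rad), aligned within 0.035 rad, its corner within 4 mm of the jig's on each axis, pressing each stop with over 1 N (all of step 2 and x of tray_corner in the frame of jig_corner between -0.004 and 0.004 m and y of tray_corner in the frame of jig_corner between -0.004 and 0.004 m and z of tray_corner in the frame of jig_corner between -0.003 and 0.003 m and angle between tray's own z axis and vertical below 0.04 rad and angle between the x axis of tray and the x axis of jig, either way round below 0.035 rad and contact force between tray and end_stop above 1 N and contact force between tray and side_stop above 1 N); the arm keeps its last pose, push and grip.
It fails at once if a bystander bottle or jar is pushed more than 30 mm or tipped (distance of any of buffer7, buffer4, salt_jar from where it was at the start of the episode above 0.03 m or angle between any of buffer7, buffer4, salt_jar's own z axis and vertical above 0.3 rad).
It also fails if it takes over 64 s, if anything falls off the work surface, if the arm or the gripper's body presses on something with over 40 N, if the wrist force passes 120 N, or if a joint passes its speed limit or range.

## Working session

There is one attempt and no reset: what is moved stays moved. The work goes in short steps, Python scripts to look and compute and a tool call to move; the robot and the scene stay as the last step left them, time stands still between calls to the robot, and variables do not carry over. Pictures are saved under pics/ and viewed, at most 10 in all, crops included, and the job is handed in when it is done.

Besides the shell and the picture viewer there is one more tool, called as name(argument=value, ...) on one line, values as JSON. move_arm: Moves the arm, as the interface text tells. Its arguments: {"type":"object","properties":{"rows":{"type":"array","items":{"type":"array","items":{"type":"number"}}}},"required":["rows"]}

```bash
mkdir -p pics
python3 - <<'E'
from plant import manip
import cv2,pickle
d={}
for n in("scene","top"):
    f=manip.grab_frame(n);d[n]=f
    cv2.imwrite(f"pics/{n}0.png",cv2.resize(f["img"],(800,600),interpolation=cv2.INTER_CUBIC))
    print(n,f["mtx"],f["R"],f["t"])
pickle.dump(d,open("f0.pkl","wb"))
print(manip.state(),manip.tip_reach)
E
```

```text
scene [[433.77121413   0.         257.7509016 ]
 [  0.         433.77121413 184.30352169]
 [  0.           0.           1.        ]] [[-0.76537237 -0.64334258 -0.01776122]
 [-0.46256558  0.56907435 -0.67984371]
 [ 0.44747986 -0.51211786 -0.73314192]] [0.3748297  0.37408953 1.28493608]
top [[393.52813791   0.         256.85231734]
 [  0.         393.52813791 192.80083917]
 [  0.           0.           1.        ]] [[ 0.00384846 -0.99977951 -0.02064253]
 [-0.99709673 -0.00226665 -0.07611162]
 [ 0.07604805  0.02087551 -0.9968856 ]] [-0.10667664  0.58479276  1.46013113]
{'time': 0.1, 'joint_pos': array([-1.37399925e+00,  5.33181979e-02,  1.61416084e+00,  1.95599793e-05,
        1.47598933e+00, -1.18973285e-01]), 'joint_vel': array([-0.00114968,  0.00045498, -0.00240979, -0.00021835, -0.00175328,
        0.00018388]), 'joint_efforts': array([-1.07459611e-03, -3.94906425e+01, -3.71362209e+01, -2.15234272e-04,
        3.96691423e-03, -1.29313392e-06]), 'tool_pos': array([ 0.19401048, -0.59357152,  0.24916648]), 'tool_rot': array([-9.37522692e-04,  9.87561717e-01,  1.57229053e-01, -2.67566379e-05]), 'contact_force': array([ 0.67945333, -0.55908305,  0.1836048 ]), 'ft_torque': array([-0.00138296,  0.00940234, -0.00259382]), 'grasp_force': 0.0, 'gripper_width': 0.9951273820190425} 0.019
```

View pics/scene0.png

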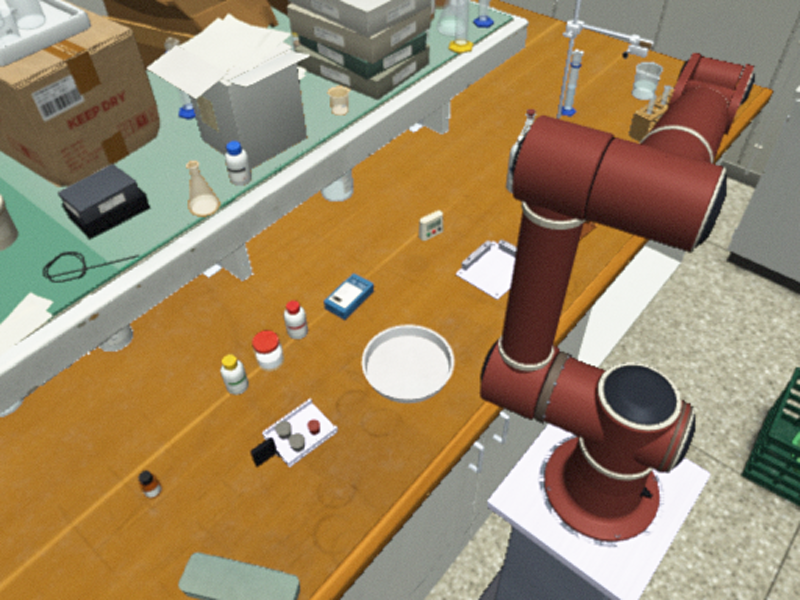

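View pics/top0.png

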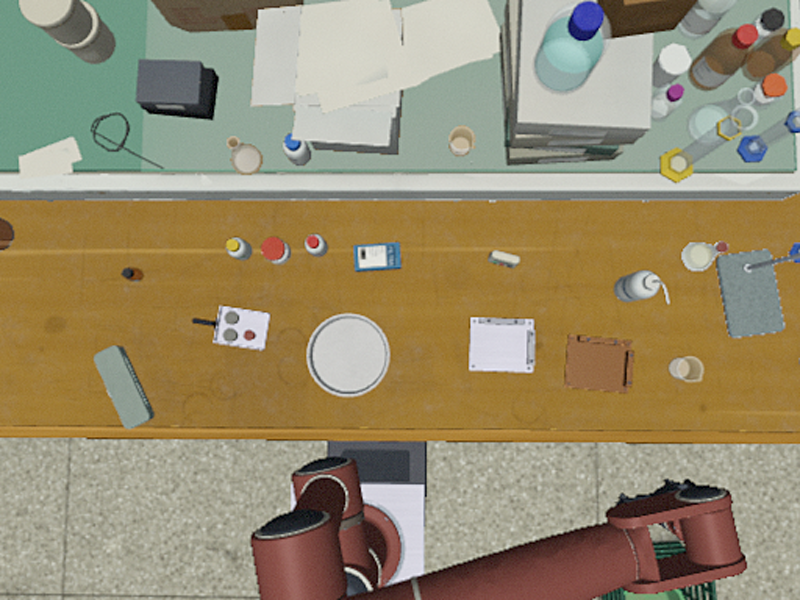

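The scene shows the tray at (290,435) with its black fin to the left, the dish at (408,362) and the jig at (490,268), partly hidden by the arm. In the top view the tray is at (242,327), the dish at (348,355), the white jig at (502,345) and the brown decoy at (600,362).

```bash
cat > h.py <<'E'
import numpy as np,cv2,pickle
from plant import manip
from scipy.spatial.transform import Rotation as Ro
def ray(f,uv):
    d=f["R"].T@np.linalg.inv(f["mtx"])@[*uv,1]; return -f["R"].T@f["t"],d
def atz(f,uv,z):
    c,d=ray(f,uv); return c+d*(z-c[2])/d[2]
def proj(f,X):
    p=f["mtx"]@(f["R"]@np.array(X)+f["t"]); return p[:2]/p[2]
def tri(obs):
    A=0;b=0;L=[ray(f,u) for f,u in obs]
    for c,d in L:
        d=d/np.linalg.norm(d);P=np.eye(3)-np.outer(d,d);A=A+P;b=b+P@c
    X=np.linalg.solve(A,b);return X,[np.round(np.array(u)-proj(f,X),1) for f,u in obs]
def crop(f,x0,y0,w,h,s): # grid labels every 10 px
    im=cv2.resize(f["img"][y0:y0+h,x0:x0+w],None,fx=s,fy=s,interpolation=cv2.INTER_CUBIC)
    for x in range(-(-x0//10)*10,x0+w,10):
        X=int((x-x0+.5)*s);cv2.line(im,(X,0),(X,8),(0,255,0),1);cv2.putText(im,str(x),(X-8,18),0,.33,(0,0,0),1)
    for y in range(-(-y0//10)*10,y0+h,10):
        Y=int((y-y0+.5)*s);cv2.line(im,(0,Y),(8,Y),(0,255,0),1);cv2.putText(im,str(y),(9,Y+4),0,.33,(0,0,0),1)
    return im
def st():
    s=manip.state();R=Ro.from_quat(np.roll(s["tool_rot"],-1)).as_matrix();return s,np.array(s["tool_pos"]),R
E
python3 - <<'E'
from h import *
d=pickle.load(open("f0.pkl","rb"));t=d["top"];s=d["scene"]
a=crop(t,118,185,60,46,6.6);b=crop(s,155,250,60,46,6.6)
c=crop(t,295,195,60,46,6.6);e=crop(s,285,145,60,46,6.6)
cv2.imwrite("pics/c1.png",np.vstack([np.hstack([a,b]),np.hstack([c,e])])[:600,:800])
k=.64
for n,u in dict(tray=(242,327),dish=(348,355),jig=(502,345),b7=(237,250),jar=(275,252),b4=(316,246),decoy=(600,362)).items(): print(n,atz(t,np.array(u)*k,0.01).round(3))
E
```

```text
tray [0.522 0.283 0.01 ]
dish [0.455 0.024 0.01 ]
jig [ 0.481 -0.347  0.01 ]
b7 [0.711 0.3   0.01 ]
jar [0.706 0.206 0.01 ]
b4 [0.721 0.105 0.01 ]
decoy [ 0.441 -0.581  0.01 ]
```

View pics/c1.png

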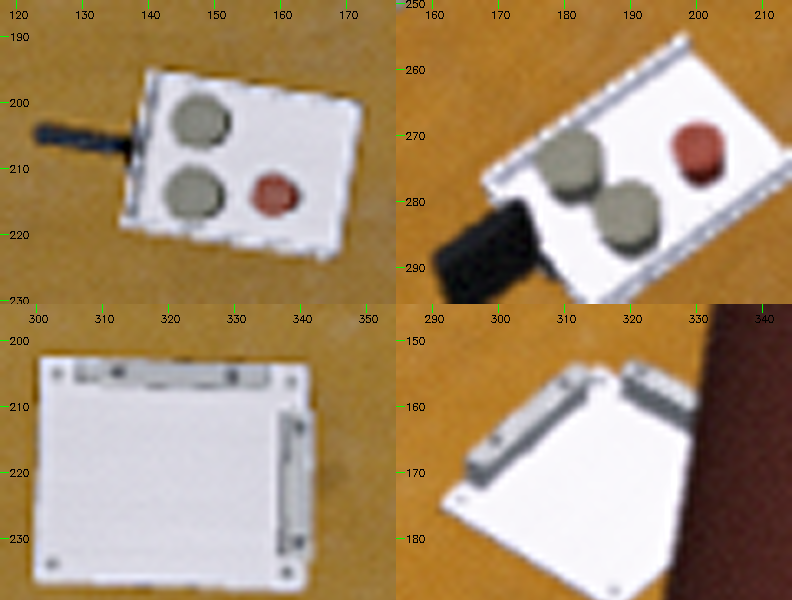

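Readings from the crop:
- **Tray wall tops, top view:** (140,195.3), (171.3,200.3), (168.8,223.2), (136,218.3). Fin runs from (122.7,204.5) to (136,206.5).
- **Tray, scene view:** wall corners (168,276) and (198.5,256).
- **Jig plate, top view:** (300.3,202.8), (341,203.8), (340.5,237.5), (300,236.5).

Next I fit the poses, and check the wrist camera's geometry for a closer look.

```bash
cat >> h.py <<'E'
from scipy.optimize import least_squares
def fit(obs,p0,free_z=True):
    # obs: list of (frame, model pt, uv); p=[x,y,z,yaw]
    def w(p,m): c,s=np.cos(p[3]),np.sin(p[3]);return np.array([p[0]+c*m[0]-s*m[1],p[1]+s*m[0]+c*m[1],p[2]+m[2]])
    def r(p):
        q=p if free_z else [p[0],p[1],0,p[2]]
        return np.concatenate([proj(f,w(q,m))-u for f,m,u in obs])
    p0=np.array(p0,float)
    if not free_z:p0=p0[[0,1,3]]
    o=least_squares(r,p0,loss="soft_l1");return o.x,o.fun.reshape(-1,2).round(1)
E
python3 - <<'E'
from h import *
d=pickle.load(open("f0.pkl","rb"));t=d["top"];s=d["scene"]
m=np.array
T=[(t,m([-.06,.045,.02]),(140,195.3)),(t,m([.06,.045,.02]),(171.3,200.3)),(t,m([.06,-.045,.02]),(168.8,223.2)),(t,m([-.06,-.045,.02]),(136,218.3)),
 (t,m([-.108,0,.055]),(122.7,204.8)),(s,m([-.06,.045,.02]),(168,276)),(s,m([.06,.045,.02]),(198.5,256))]
for z in(True,False): print(fit(T,[.52,.28,0,-1.7],z))
J=[(t,m([-.137,.015,.006]),(300.3,202.8)),(t,m([.015,.015,.006]),(341.2,203.8)),(t,m([.015,-.112,.006]),(340.5,237.5)),(t,m([-.137,-.112,.006]),(300,236.5))]
print(fit(J,[.52,-.4,0,-1.57],False))
f=manip.grab_frame("wrist");S,p,R=st()
print("cam in tool",R.T@(-f["R"].T@f["t"]-p),(f["R"]@R).round(3),f["mtx"][0,0],"yaw y",np.arctan2(R[1,1],R[0,1]))
E
```

```text
(array([ 0.52167175,  0.28465257, -0.00454889, -1.71972911]), array([[ 0.5, -0. ],
       [ 0.2, -0.3],
       [-1.3,  0.4],
       [ 0.4,  0.4],
       [ 0.1, -0.1],
       [-0.5,  0.8],
       [ 0. , -0.9]]))
(array([ 0.52119327,  0.28386051, -1.71550664]), array([[ 0.3,  0.1],
       [ 0.1, -0.3],
       [-1.3,  0.5],
       [ 0.3,  0.6],
       [-0.2,  0. ],
       [-0.5,  0. ],
       [ 0.1, -1.8]]))
(array([ 0.53076766, -0.40694417, -1.59267316]), array([[ 0.3, -0. ],
       [-0.3, -0. ],
       [ 0.1,  0.1],
       [-0. , -0. ]]))
cam in tool [ 0.08143943 -0.00096239 -0.12256269] [[-0.001  1.    -0.001]
 [-0.949 -0.001 -0.316]
 [-0.316  0.     0.949]] 269.07558686466655 yaw y -1.2550223981708264
```

move_arm(rows=[[0, 0, 0, 0, 0, -7.1, 1], [0, 0, 0, 0, 0, -7.1, 1], [0, 0, 0, 0, 0, -7.1, 1], [0, 0, 0, 0, 0, -7.1, 1], [0, 0, 0, 0, 0, -7.1, 1], [0, 0, 0, 0, 0, -7.1, 1], [0, 0, 0, 0, 0, -7.1, 1], [0, 0, 0, 0, 0, -7.1, 1], [0, 0, 0, 0, 0, -7.1, 1], [0, 0, 0, 0, 0, -6.7, 1], [3, 2.8, 0, 0, 0, 0, 1], [3, 2.8, 0, 0, 0, 0, 1], [3, 2.8, 0, 0, 0, 0, 1], [3, 2.8, 0, 0, 0, 0, 1], [3, 2.8, 0, 0, 0, 0, 1], [3, 2.8, 0, 0, 0, 0, 1], [3, 2.8, 0, 0, 0, 0, 1], [3, 2.8, 0, 0, 0, 0, 1], [3, 2.8, 0, 0, 0, 0, 1], [3, 2.8, 0, 0, 0, 0, 1]])

```text
time: 1.82
tool_pos: [0.4818, -0.2987, 0.2501]
tool_rot: [-0.0, 0.715, 0.699, -0.0]
contact_force: [0.7, -0.3, -0.2]
gripper_width: 1.0
grasp_force: 0.0
```

move_arm(rows=[[0, 0, 0, 0, 0, 0, 1], [0, 0, 0, 0, 0, 0, 1], [0, 0, 0, 0, 0, 0, 1]])

```text
time: 2.07
tool_pos: [0.4806, -0.3005, 0.2499]
tool_rot: [-0.0, 0.715, 0.699, -0.0]
contact_force: [-0.6, 0.2, 0.1]
gripper_width: 0.999
grasp_force: 0.0
```

Run:
```python
from h import *
f=manip.grab_frame("wrist");pickle.dump(f,open("wj.pkl","wb"))
S,p,R=st();print(p,R.round(3),S["joint_pos"])
cv2.imwrite("pics/wj.png",crop(f,0,0,512,384,1.56))
c,s=np.cos(-1.5927),np.sin(-1.5927)
for m in [(0,0,.006),(0,-.095,.03),(0,-.011,.03),(-.117,0,.03),(-.011,0,.03),(-.137,-.112,.006),(-.137,.015,.006)]:
    print(m,proj(f,[.5308+c*m[0]-s*m[1],-.4069+s*m[0]+c*m[1],m[2]]).round(1))
```

```text
[ 0.48025852 -0.30111801  0.25002605] [[ 0.024  1.    -0.001]
 [ 1.    -0.024 -0.   ]
 [-0.    -0.001 -1.   ]] [-6.91084958e-01 -8.48815202e-02  1.74936885e+00 -4.77626869e-04
  1.47761096e+00 -6.67466919e-01]
(0, 0, 0.006) [288.9 236.7]
(0, -0.095, 0.03) [224.5 244.4]
(0, -0.011, 0.03) [283.3 244.4]
(-0.117, 0, 0.03) [294.8 163.5]
(-0.011, 0, 0.03) [291.3 237.4]
(-0.137, -0.112, 0.006) [210.1 145.5]
(-0.137, 0.015, 0.006) [304.  145.3]
```

View pics/wj.png

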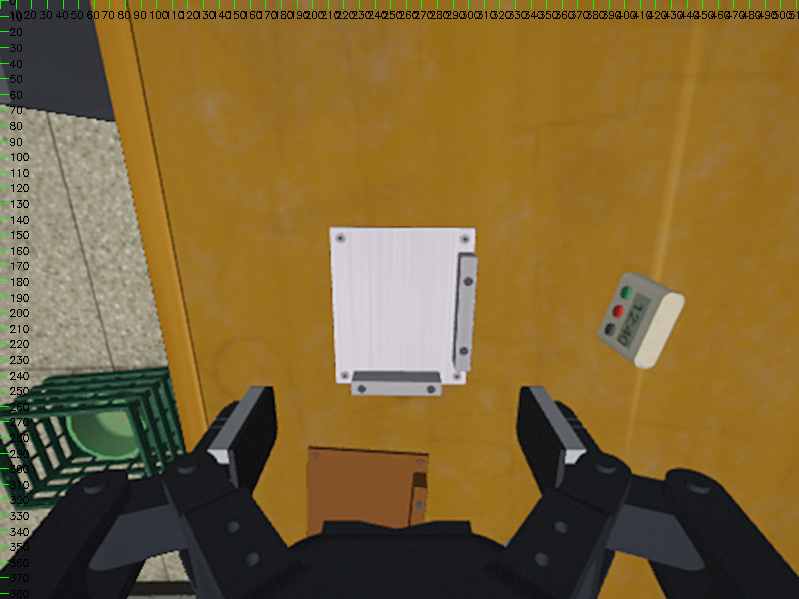

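The wrist view agrees with the predicted jig pose to within 1 px: plate corners at (211,146) and (304,146), end-stop inner top edge at row 245, side-stop edge at (295,163). On to the tray.

move_arm(rows=[[2, 0.1, 0, 0, 0, 0, 1], [4, 0.2, 0, 0, 0, 0, 1], [4, 0.2, 0, 0, 0, 0, 1], [4, 0.2, 0, 0, 0, 0, 1], [4, 0.2, 0, 0, 0, 0, 1], [4, 0.2, 0, 0, 0, 0, 1], [4, 0.2, 0, 0, 0, 0, 1], [4, 0.2, 0, 0, 0, 0, 1], [4, 0.2, 0, 0, 0, 0, 1], [4, 0.2, 0, 0, 0, 0, 1], [4, 0.2, 0, 0, 0, 0, 1], [4, 0.2, 0, 0, 0, 0, 1], [4, 0.2, 0, 0, 0, 0, 1], [4, 0.2, 0, 0, 0, 0, 1], [4, 0.2, 0, 0, 0, 0, 1], [4, 0.3, 0, 0, 0, 0, 1], [4, 0.3, 0, 0, 0, 0, 1], [0.8, 0.3, 2.5, 0, 0, 3.5, 1], [0, 0, 2.5, 0, 0, 3.5, 1], [0, 0, 0, 0, 0, 0, 1]])

```text
time: 3.78
tool_pos: [0.5322, 0.3642, 0.1938]
tool_rot: [-0.001, 0.757, 0.653, -0.005]
contact_force: [-1.3, -1.0, -1.9]
gripper_width: 1.001
grasp_force: 0.0
```

move_arm(rows=[[0, 0, 0, 0, 0, 0, 1], [0, 0, 0, 0, 0, 0, 1]])

```text
time: 3.95
tool_pos: [0.5351, 0.3652, 0.2014]
tool_rot: [0.0, 0.757, 0.654, 0.0]
contact_force: [-0.6, -0.3, 0.9]
gripper_width: 0.998
grasp_force: 0.0
```

Run:
```python
from h import *
f=manip.grab_frame("wrist");t=manip.grab_frame("top");pickle.dump((f,t),open("wt.pkl","wb"))
S,p,R=st();print(p,R.round(3),S["joint_pos"])
cv2.imwrite("pics/wt.png",crop(f,130,60,256,192,3.1))
c,s=np.cos(-1.7175),np.sin(-1.7175)
for m in [(-.108,.006,.055),(-.108,-.006,.055),(-.058,.006,.055),(-.06,.045,.02),(-.06,-.045,.02),(.06,.045,.02),(.06,-.045,.02),(.06,-.045,0),(.06,.045,0)]:
    print(m,proj(f,[.5213+c*m[0]-s*m[1],.2842+s*m[0]+c*m[1],m[2]]).round(1))
```

```text
[0.53548375 0.36580397 0.20278857] [[ 0.145  0.989  0.003]
 [ 0.989 -0.145  0.002]
 [ 0.002  0.003 -1.   ]] [ 4.84658173e-01  1.37085551e-01  1.60304069e+00 -3.57388646e-05
  1.39791700e+00  6.30612588e-01]
(-0.108, 0.006, 0.055) [258.  164.6]
(-0.108, -0.006, 0.055) [246.2 164.6]
(-0.058, 0.006, 0.055) [257.8 210.5]
(-0.06, 0.045, 0.02) [290.1 198.2]
(-0.06, -0.045, 0.02) [214.7 198.2]
(0.06, 0.045, 0.02) [286.3 283.2]
(0.06, -0.045, 0.02) [218.9 283.2]
(0.06, -0.045, 0) [220.6 274.4]
(0.06, 0.045, 0) [284.6 274.3]
```

View pics/wt.png

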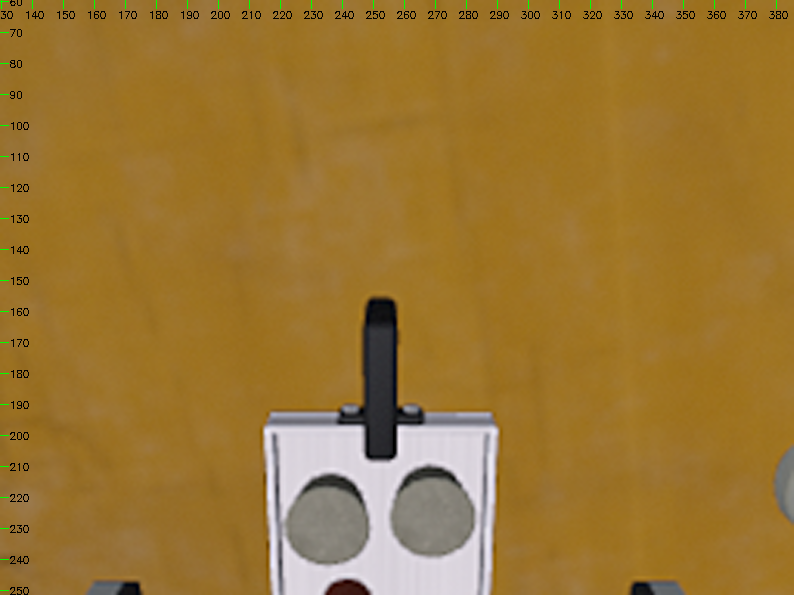

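The crop shows the fin's top between columns 247 and 258 and rows 165 and 208, and the tray's back corners at (215,198) and (291,198), all within 1–3 px of prediction. Descend and grasp.

move_arm(rows=[[0, -0.2, 3, 0, 0, 0, 1], [0, 0, 4, 0, 0, 0, 1], [0, 0, 4, 0, 0, 0, 1], [0, 0, 3.5, 0, 0, 0, 1], [0, 0, 2, 0, 0, 0, 1], [0, 0, 0, 0, 0, 0, 1], [0, 0, 0, 0, 0, 0, 0], [0, 0, 0, 0, 0, 0, -1], [0, 0, 0, 0, 0, 0, -1], [0, 0, 0, 0, 0, 0, -1], [0, 0, 0, 0, 0, 0, -1], [0, 0, 0, 0, 0, 0, -1], [0, 0, 0, 0, 0, 0, -1], [0, 0, 0, 0, 0, 0, -1], [0, 0, 0, 0, 0, 0, -1]])

```text
time: 5.3
tool_pos: [0.5329, 0.3671, 0.0367]
tool_rot: [0.0, 0.756, 0.654, 0.001]
contact_force: [-0.9, -0.4, 5.7]
gripper_width: 0.133
grasp_force: 58.7
```

Run:
```python
from h import *
S,p,R=st();print(p,R.round(3),S["gripper_width"],S["grasp_force"],S["contact_force"])
f=manip.grab_frame("top");d=pickle.load(open("f0.pkl","rb"))["top"]
# dish centre by its rim ellipse
g=d["img"][190:265,185:260].astype(int);m=((g.max(2)-g.min(2))<45).astype(np.uint8)
c=max(cv2.findContours(m,cv2.RETR_EXTERNAL,cv2.CHAIN_APPROX_NONE)[0],key=cv2.contourArea)
e=cv2.fitEllipse(c);u=np.array(e[0])+[185,190];print(e,u,atz(d,u,.033))
```

```text
[0.53285065 0.36712338 0.03671758] [[ 0.144  0.99   0.002]
 [ 0.99  -0.144  0.001]
 [ 0.001  0.001 -1.   ]] 0.13349836973404036 58.6711585521698 [-0.86670217 -0.44441249  5.65449448]
((37.38029861450195, 36.916160583496094), (52.46614074707031, 53.05739212036133), 60.292083740234375) [222.38029861 226.91616058] [0.45677584 0.02251093 0.033     ]
```

move_arm(rows=[[0, 0, -0.7, 0, 0, 0, -1], [0, 0, -1.4, 0, 0, 0, -1], [0, 0, -2, 0, 0, 0, -1], [-0.5, 0, -2, 0, 0, 0, -1], [-1, -0.1, -2, 0, 0, 0, -1], [-1.4, -0.2, -2, 0, 0, 0, -1], [-1.8, -0.3, -1.4, 0, 0, 0, -1], [-1.8, -0.3, -0.8, 0, 0, 0, -1], [-1.8, -0.3, 0, 0, 0, 0, -1], [-1.8, -0.3, 0, 0, 0, 0, -1], [-1.8, -0.3, 0, 0, 0, 0, -1], [-1.8, -0.3, 0, 0, 0, 0, -1], [-1.8, -0.3, 0, 0, 0, 0, -1], [-1.6, 0, 0, 0, 0, 0, -1], [-1.3, 0, 0, 0, 0, 0, -1], [-0.9, 0, 0, 0, 0, 0, -1], [-0.6, 0, 0, 0, 0, 0, -1], [-0.3, 0, 0, 0, 0, 0, -1], [0, 0, 0, 0, 0, 0, -1], [0, 0, 0, 0, 0, 0, -1]])

```text
time: 7.02
tool_pos: [0.4793, 0.1706, 0.1584]
tool_rot: [-0.0, 0.756, 0.654, 0.0]
contact_force: [0.1, 0.3, -3.4]
gripper_width: 0.135
grasp_force: 58.6
```

Run:
```python
from h import *
S,p,R=st();print(p,R.round(3),S["joint_pos"],S["contact_force"]);print("lip",p+R@[-.143,0,.030])
t=manip.grab_frame("top");w=manip.grab_frame("wrist")
cv2.imwrite("pics/lift.png",np.vstack([crop(t,140,170,130,95,5)[:300],crop(w,130,150,217,100,3)[:,:650]]))
```

```text
[0.4793022  0.17059077 0.15839395] [[ 0.144  0.99   0.   ]
 [ 0.99  -0.144  0.   ]
 [ 0.     0.    -1.   ]] [ 1.95355287e-01 -1.53864623e-01  1.96911818e+00  4.19935292e-04
  1.32616978e+00  3.40154236e-01] [ 0.14335846  0.270675   -3.36515293]
lip [0.45865646 0.02910236 0.12833095]
```

View pics/lift.png

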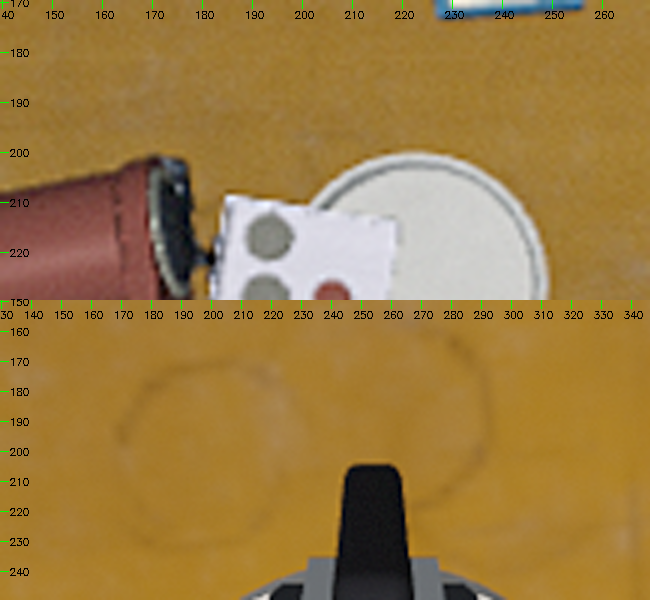

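The stoppers rode along unmoved: greys at (211,217) and (211,229), red at (224,229) in the top view, with the lip over the dish. Tip slowly.

move_arm(rows=[[0, 0, 0.6, 0, 0, 0, -1], [0, 0, 0.8, 0, 0, 0, -1], [0, 0, 0.6, 0, 1, 0, -1], [0, 0, 0, 0, 2, 0, -1], [0, 0, 0, 0, 3, 0, -1], [0, 0, 0, 0, 3, 0, -1], [0, 0, 0, 0, 3, 0, -1], [0, 0, 0, 0, 3, 0, -1], [0, 0, 0, 0, 2, 0, -1], [0, 0, 0, 0, 1.5, 0, -1], [0, 0, 0, 0, 1, 0, -1], [0, 0, 0, 0, 1, 0, -1], [0, 0, 0, 0, 1, 0, -1], [0, 0, 0, 0, 1, 0, -1], [0, 0, 0, 0, 1, 0, -1], [0, 0, 0, 0, 1, 0, -1], [0, 0, 0, 0, 1, 0, -1], [0, 0, 0, 0, 0, 0, -1], [0, 0, 0, 0, 0, 0, -1], [0, 0, 0, 0, 0, 0, -1]])

```text
time: 8.78
tool_pos: [0.4793, 0.1703, 0.1384]
tool_rot: [-0.144, 0.738, 0.638, 0.167]
contact_force: [-0.7, -0.7, -3.0]
gripper_width: 0.132
grasp_force: 58.6
```

Run:
```python
from h import *
S,p,R=st();print(p,np.degrees(np.arccos(-R[2,2])),S["grasp_force"],S["contact_force"]);print("lip",p+R@[-.143,0,.030])
t=manip.grab_frame("top");w=manip.grab_frame("scene")
cv2.imwrite("pics/tip.png",np.hstack([crop(t,170,180,100,120,4),crop(w,200,190,100,120,4)]))
```

```text
[0.4792832  0.17028917 0.13843638] 25.50158654147257 58.64951848983765 [-0.66530112 -0.65515574 -3.01658437]
lip [0.46251887 0.05535343 0.04979253]
```

View pics/tip.png

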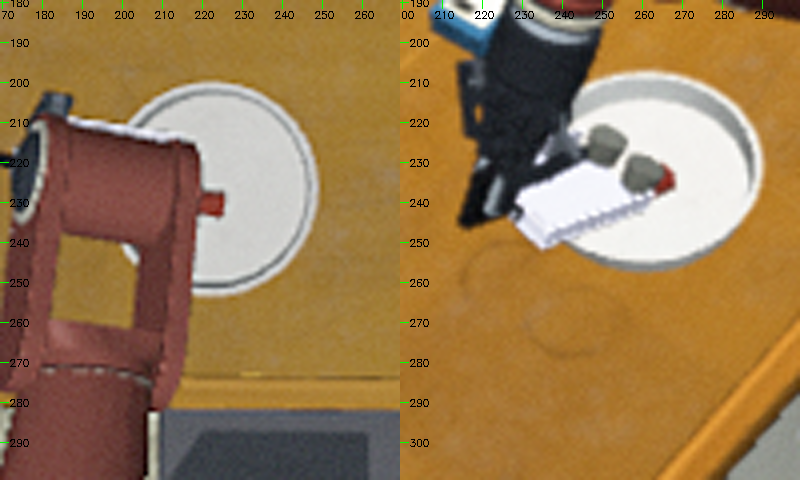

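The red stopper at (265,180) in the right half is going over the lip. One grey is right behind it and the other is mid-tray. Keep tilting a little.

move_arm(rows=[[0, 0, 0, 0, 1, 0, -1], [0, 0, 0, 0, 1, 0, -1], [0, 0, 0, 0, 1, 0, -1], [0, 0, 0, 0, 1, 0, -1], [0, 0, 0, 0, 1, 0, -1], [0, 0, 0, 0, 0, 0, -1], [0, 0, 0, 0, 0, 0, -1], [0, 0, 0, 0, 0, 0, -1], [0, 0, 0, 0, 0, 0, -1], [0, 0, 0, 0, 0, 0, -1], [0, 0, 0, 0, 0, 0, -1], [0, 0, 0, 0, 0, 0, -1], [0, 0, 0, 0, 0, 0, -1], [0, 0, 0, 0, 0, 0, -1], [0, 0, 0, 0, 0, 0, -1]])

```text
time: 10.13
tool_pos: [0.4792, 0.1703, 0.1383]
tool_rot: [-0.172, 0.73, 0.631, 0.199]
contact_force: [0.4, -1.0, -2.0]
gripper_width: 0.134
grasp_force: 58.8
```

Run:
```python
from h import *
S,p,R=st();print(p,np.degrees(np.arccos(-R[2,2])),S["grasp_force"],S["contact_force"]);print("lip",p+R@[-.143,0,.030])
t=manip.grab_frame("top");w=manip.grab_frame("scene")
cv2.imwrite("pics/tip2.png",np.hstack([crop(t,170,180,100,120,4),crop(w,200,190,100,120,4)]))
```

```text
[0.4791613  0.17032562 0.13830758] 30.49911736032056 58.7577098608017 [ 0.36222431 -0.99434099 -2.04856857]
lip [0.46356802 0.06346904 0.03988238]
```

View pics/tip2.png

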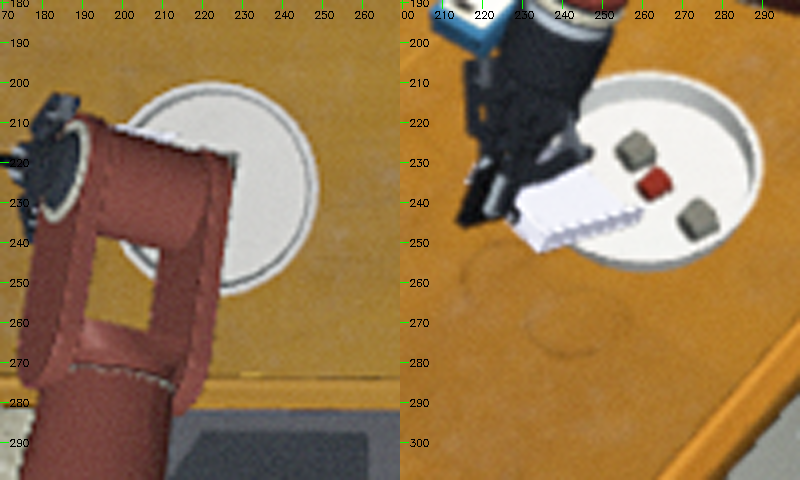

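All three stoppers lie in the dish (right half: greys at about (234,152)/4 and (298,220)/4, red between). Raise, level, and carry to the jig.

move_arm(rows=[[1, 0, -1.7, 0, 0, 0, -1], [1.3, 0, -2.2, 0, 0, 0, -1], [0.8, 0, -1.4, 0, -3.5, 0, -1], [0, 0, 0, 0, -7, 0, -1], [0, 0, 0, 0, -7, 0, -1], [0, 0, 0, 0, -7, 0, -1], [0, 0, 0, 0, -6, 0, -1], [0, 0, 0, 0, 0, -3.5, -1], [0, 0, 0, 0, 0, -3.5, -1], [0, 0, 0, 0, 0, 0, -1], [0, 0, 0, 0, 0, 0, -1]])

```text
time: 11.15
tool_pos: [0.479, 0.1703, 0.1995]
tool_rot: [-0.0, 0.716, 0.698, 0.0]
contact_force: [0.6, -0.5, -2.0]
gripper_width: 0.134
grasp_force: 58.8
```

```bash
cat >> h.py <<'E'
def jig():
    S,p,R=st();c,s=np.cos(-1.5927),np.sin(-1.5927);J=np.array([[c,-s,0],[s,c,0],[0,0,1]])
    q=J.T@(p-[.5308,-.4069,0]);F=J.T@S["contact_force"]
    print("t",S["time"],"jig TCP mm",(q*1e3).round(1),"home -143 -45 42.7","to go in tool cm",(R.T@J@(np.array([-.143,-.045,.0427])-q)*100).round(2),
     "yaw err deg",np.degrees(np.arctan2(R[1,1],R[0,1])+.0219).round(2),"R2",R[2].round(4),"F jig",F.round(2),"M",(J.T@S["ft_torque"]).round(2),"grip",S["grasp_force"].round(1))
E
python3 -c "
from h import *
jig()"
```

```text
Traceback (most recent call last):
  File "h.py", line 38, in jig
    "yaw err deg",np.degrees(np.arctan2(R[1,1],R[0,1])+.0219).round(2),"R2",R[2].round(4),"F jig",F.round(2),"M",(J.T@S["ft_torque"]).round(2),"grip",S["grasp_force"].round(1))
                                                                                                                                                      ^^^^^^^^^^^^^^^^^^^^^^
AttributeError: 'float' object has no attribute 'round'
```

move_arm(rows=[[-1.5, 0, 0, 0, 0, 0, -1], [-3, 0.1, 0, 0, 0, 0, -1], [-3.6, 0.1, 0, 0, 0, 0, -1], [-3.6, 0.1, 0, 0, 0, 0, -1], [-3.6, 0.1, 0, 0, 0, 0, -1], [-3.6, 0.1, 0, 0, 0, 0, -1], [-3.6, 0.1, 0, 0, 0, 0, -1], [-3.6, 0.1, 0, 0, 0, 0, -1], [-3.6, 0.1, 0, 0, 0, 0, -1], [-3.6, 0, 0, 0, 0, 0, -1], [-3.6, 0, 0, 0, 0, 0, -1], [-3, 0, 0, 0, 0, 0, -1], [-1.6, 0, 2, 0, 0, 0, -1], [-0.6, 0, 3, 0, 0, 0, -1], [0, 0, 3, 0, 0, 0, -1], [0, 0, 3, 0, 0, 0, -1], [0, 0, 2, 0, 0, 0, -1], [0, 0, 0, 0, 0, 0, -1], [0, 0, 0, 0, 0, 0, -1], [0, 0, 0, 0, 0, 0, -1]])

```text
time: 12.82
tool_pos: [0.4784, -0.2518, 0.0714]
tool_rot: [0.001, 0.715, 0.699, 0.0]
contact_force: [0.7, -0.6, -1.0]
gripper_width: 0.134
grasp_force: 58.9
```

```bash
sed -i 's/S\["grasp_force"\].round(1)/S["grasp_force"]/' h.py
python3 - <<'E'
from h import *
jig()
w=manip.grab_frame("wrist");s=manip.grab_frame("scene");t=manip.grab_frame("top");pickle.dump((w,s,t),open("wd.pkl","wb"))
cv2.imwrite("pics/pre.png",np.hstack([crop(t,280,180,80,120,5)[:600],crop(s,280,130,80,120,5)[:600]]))
E
```

```text
t 12.8167 jig TCP mm [-153.9  -55.7   71.4] home -143 -45 42.7 to go in tool cm [-1.09  1.07  2.87] yaw err deg -0.11 R2 [-0.0013  0.0022 -1.    ] F jig [ 0.62  0.76 -1.  ] M [ 0.01  0.08 -0.02] grip 58.855894804000854
```

View pics/pre.png

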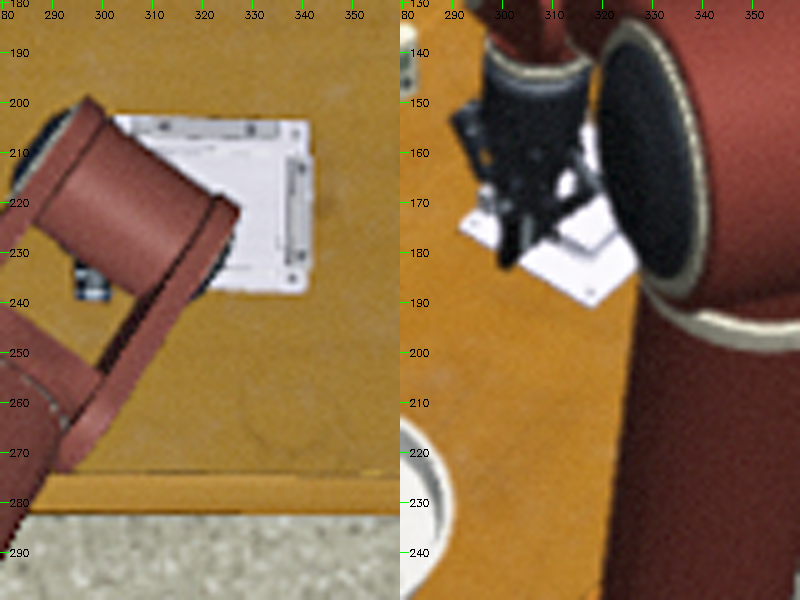

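The tray over the plate is mostly hidden by the wrist, with both stop bars still clear ahead of it at (320,206) and (338,222) in the top half. Continue by touch: down first.

move_arm(rows=[[0, 0, 1, 0, 0, 0, -1], [0, 0, 1, 0, 0, 0, -1], [0, 0, 0.5, 0, 0, 0, -1], [0, 0, 0.1, 0, 0, 0, -1], [0, 0, 0, 0, 0, 0, -1], [0, 0, 0, 0, 0, 0, -1], [0, 0, 0, 0, 0, 0, -1], [0, 0, 0, 0, 0, 0, -1]])

```text
time: 13.63
tool_pos: [0.4775, -0.2509, 0.0436]
tool_rot: [-0.0, 0.715, 0.699, -0.0]
contact_force: [-0.1, 0.5, -2.8]
gripper_width: 0.133
grasp_force: 59.1
```

```bash
python3 -c "
from h import *
jig()"
```

```text
t 13.6333 jig TCP mm [-154.8  -56.7   43.6] home -143 -45 42.7 to go in tool cm [-1.18  1.17  0.09] yaw err deg -0.05 R2 [ 1.e-04 -1.e-04 -1.e+00] F jig [-0.52 -0.14 -2.77] M [0.03 0.09 0.02] grip 59.079869985580444
```

move_arm(rows=[[0, 0, 0.1, 0, 0, 0, -1], [0, 0, 0, 0, 0, 0, -1], [0, 0, 0, 0, 0, 0, -1], [0, 0, 0, 0, 0, 0, -1]])

```text
time: 13.97
tool_pos: [0.4775, -0.251, 0.0427]
tool_rot: [-0.0, 0.715, 0.699, -0.0]
contact_force: [0.3, 0.7, -2.2]
gripper_width: 0.131
grasp_force: 59.0
```

move_arm(rows=[[0, 0, 0.1, 0, 0, 0, -1], [0, 0, 0, 0, 0, 0, -1], [0, 0, 0, 0, 0, 0, -1], [0, 0, 0, 0, 0, 0, -1]])

```text
time: 14.3
tool_pos: [0.4781, -0.2514, 0.0426]
tool_rot: [0.001, 0.715, 0.699, 0.0]
contact_force: [-0.5, 0.7, 4.8]
gripper_width: 0.129
grasp_force: 59.9
```

```bash
python3 -c "
from h import *
jig()"
```

```text
t 14.3 jig TCP mm [-154.3  -56.1   42.6] home -143 -45 42.7 to go in tool cm [-1.13  1.11 -0.01] yaw err deg -0.05 R2 [-9.0e-04  1.1e-03 -1.0e+00] F jig [-0.64 -0.52  4.84] M [-0.34  0.12 -0.04] grip 59.926393032073975
```

move_arm(rows=[[-0.3, 0.3, 0, 0, 0, 0, -1], [-0.3, 0.3, 0, 0, 0, 0, -1], [-0.2, 0.2, 0, 0, 0, 0, -1], [0, 0.1, 0, 0, 0, 0, -1], [0, 0, 0, 0, 0, 0, -1], [0, 0.1, 0, 0, 0, 0, -1], [0, 0, 0, 0, 0, 0, -1], [0, 0, 0, 0, 0, 0, -1], [0, 0, 0, 0, 0, 0, -1]])

```text
time: 15.05
tool_pos: [0.4879, -0.2599, 0.0425]
tool_rot: [0.001, 0.715, 0.699, -0.0]
contact_force: [-0.6, 0.1, 5.4]
gripper_width: 0.136
grasp_force: 60.0
```

```bash
python3 -c "
from h import *
jig()"
```

```text
t 15.05 jig TCP mm [-146.   -46.1   42.5] home -143 -45 42.7 to go in tool cm [-0.3   0.11 -0.02] yaw err deg -0.04 R2 [-0.0016  0.0011 -1.    ] F jig [-0.07 -0.65  5.42] M [-0.29 -0.12  0.02] grip 60.002469420433044
```

Now the end stop first, watching the force along jig x.

move_arm(rows=[[-0.1, 0, 0, 0, 0, 0, -1], [0, 0, 0, 0, 0, 0, -1], [-0.1, 0, 0, 0, 0, 0, -1], [0, 0, 0, 0, 0, 0, -1], [-0.1, 0, 0, 0, 0, 0, -1], [0, 0, 0, 0, 0, 0, -1], [0, 0, 0, 0, 0, 0, -1]])

```text
time: 15.63
tool_pos: [0.488, -0.2626, 0.0426]
tool_rot: [0.001, 0.715, 0.699, 0.0]
contact_force: [0.9, 0.4, 5.7]
gripper_width: 0.131
grasp_force: 60.2
```

move_arm(rows=[[0, 0.1, 0, 0, 0, 0, -1], [0, 0, 0, 0, 0, 0, -1], [0, 0, 0, 0, 0, 0, -1]])

```text
time: 15.88
tool_pos: [0.4889, -0.2627, 0.0426]
tool_rot: [0.001, 0.715, 0.699, -0.0]
contact_force: [-1.6, -0.4, 6.4]
gripper_width: 0.132
grasp_force: 60.1
```

```bash
python3 -c "
from h import *
jig()"
```

```text
t 15.8833 jig TCP mm [-143.3  -45.1   42.6] home -143 -45 42.7 to go in tool cm [-0.03  0.01 -0.01] yaw err deg -0.04 R2 [-0.0011  0.0011 -1.    ] F jig [ 0.39 -1.56  6.41] M [-0.32 -0.   -0.05] grip 60.08764386177063
```

move_arm(rows=[[-0.1, 0, 0, 0, 0, 0, -1], [0, 0, 0, 0, 0, 0, -1], [0, 0, 0, 0, 0, 0, -1], [0, 0, 0, 0, 0, 0, -1]])

```text
time: 16.22
tool_pos: [0.489, -0.2633, 0.0426]
tool_rot: [0.001, 0.715, 0.699, 0.0]
contact_force: [-0.5, 1.9, 6.5]
gripper_width: 0.138
grasp_force: 60.3
```

move_arm(rows=[[0, 0.1, 0, 0, 0, 0, -1], [0, 0, 0, 0, 0, 0, -1], [0, 0, 0, 0, 0, 0, -1], [0, 0, 0, 0, 0, 0, -1]])

```text
time: 16.55
tool_pos: [0.4896, -0.2634, 0.0426]
tool_rot: [0.0, 0.715, 0.699, 0.0]
contact_force: [-1.1, 1.4, 7.4]
gripper_width: 0.133
grasp_force: 60.4
```

```bash
python3 -c "
from h import *
jig()"
```

```text
t 16.55 jig TCP mm [-142.6  -44.4   42.6] home -143 -45 42.7 to go in tool cm [ 0.04 -0.06 -0.01] yaw err deg -0.1 R2 [-1.e-04  3.e-04 -1.e+00] F jig [-1.38 -1.15  7.42] M [-0.61  0.15 -0.24] grip 60.41301369667053
```

move_arm(rows=[[-0.1, 0, 0, 0, 0, 0, -1], [0, 0, 0, 0, 0, 0, -1], [0, 0.1, 0, 0, 0, 0, -1], [0, 0, 0, 0, 0, 0, -1], [0, 0, 0, 0, 0, 0, -1], [0, 0, 0, 0, 0, 0, -1]])

```text
time: 17.05
tool_pos: [0.49, -0.2637, 0.0426]
tool_rot: [-0.001, 0.716, 0.698, 0.0]
contact_force: [-5.1, 4.9, 11.1]
gripper_width: 0.134
grasp_force: 61.0
```

```bash
python3 -c "
from h import *
jig()"
```

```text
t 17.05 jig TCP mm [-142.3  -43.9   42.6] home -143 -45 42.7 to go in tool cm [ 0.07 -0.11 -0.01] yaw err deg -0.14 R2 [ 0.0019 -0.0013 -1.    ] F jig [-4.75 -5.23 11.14] M [-0.84  0.6  -0.47] grip 61.01992964744568
```

move_arm(rows=[[-0.1, 0, 0, 0, 0, 0, -1], [0, 0, 0, 0, 0, 0, -1], [0, 0.1, 0, 0, 0, 0, -1], [0, 0, 0, 0, 0, 0, -1], [0, 0, 0, 0, 0, 0, -1], [0, 0, 0, 0, 0, 0, -1]])

```text
time: 17.55
tool_pos: [0.49, -0.2637, 0.0427]
tool_rot: [-0.003, 0.716, 0.698, 0.0]
contact_force: [-9.8, 8.5, 16.6]
gripper_width: 0.132
grasp_force: 61.7
```

```bash
python3 -c "
from h import *
jig()"
```

```text
t 17.55 jig TCP mm [-142.2  -43.9   42.7] home -143 -45 42.7 to go in tool cm [ 0.08 -0.11 -0.  ] yaw err deg -0.14 R2 [ 0.0043 -0.0041 -1.    ] F jig [-8.31 -9.99 16.55] M [-1.33  1.15 -0.53] grip 61.70637845993042
```

Both stops push back with 8–10 N. Last look before handing in.

Run:
```python
from h import *
w=manip.grab_frame("wrist");s=manip.grab_frame("scene");t=manip.grab_frame("top")
a=crop(t,290,190,60,60,6.6);b=crop(t,190,190,60,60,6.6)
c=crop(w,150,200,200,100,4)[:200*2//2]
c=cv2.resize(w["img"][180:370,100:410],(400,245))
d=cv2.resize(s["img"][130:230,270:360],(392,204))
cv2.imwrite("pics/end.png",np.vstack([np.hstack([a,b])[:340,:790],np.hstack([c[:204],d])[:,:790]]))
jig()
```

```text
t 17.7 jig TCP mm [-142.2  -43.9   42.7] home -143 -45 42.7 to go in tool cm [ 0.08 -0.11  0.  ] yaw err deg -0.14 R2 [ 0.0042 -0.0041 -1.    ] F jig [ -8.79 -10.08  15.43] M [-1.34  1.08 -0.55] grip 61.69968903064728
```

View pics/end.png

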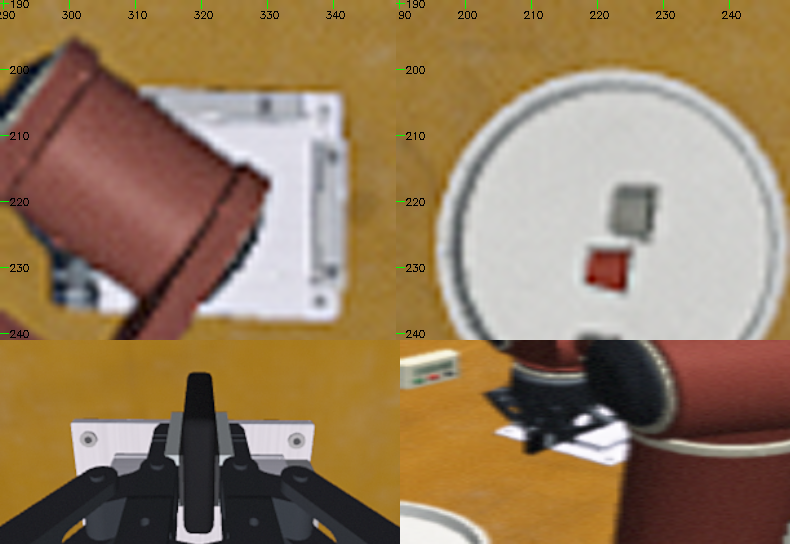

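The tray's open end sits flush at the end stop (column 337 in the top view) with no gap. The dish holds the stoppers: a grey at (225,221), the red at (221,230) and the second grey at (220,240). Both stops react, so I'm handing in.

```bash
python3 -c "
from plant import manip
print(manip.job_done())"
```

```text
the job is handed in; nothing more can be done
None
```

I handed the job in with all three stoppers in the dish and the tray still gripped flat in the jig corner, pressing both stops with about 9–10 N; the hand-in call gave no pass or fail verdict.

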